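# Hang the fittings caddy on the counter hook stand

## Robot

A 6-joint arm with a two-finger parallel gripper is mounted at the origin on the work surface. World frame = base frame: x ahead of the robot, y to its left, z up, the work surface at z = 0. Lengths are in m, angles in degrees, forces in N, time in s.
With the tool pointing down it reaches from about 0.25 to 0.725 m from the base axis. Payload 9.7 kg.
Tool frame: the origin (TCP) lies between the finger pads; the fingertips stand 19 mm ahead of it and the grasp point (between the pads) is the TCP; z points along the fingers, y is the line along which they close (so a half turn about z gives the same grasp; the last joint's range is limited). The gripper opens to 85 mm and grips with 20 to 120 N. Pads are 22 mm wide; open, the fingers measure 114 mm over their backs; the gripper's body (76 mm by 85 mm) begins 54 mm behind the grasp point. The pads swing forward as they close: fully open they stand 13 mm farther back than shut.
Start: joints at [-76.089, 4.979, 10.078, 95.1, 0, 90], TCP at [0.132, -0.534, 0.223] pointing down, gripper open.
Joint ranges: [-179.16, 179.16], [-48.56, 103.87], [-65.8, 70.77], [-126.05, 130.52], [-82.76, 87.17], [-180, 180]. Speed limits (degrees/s): [127.2, 127.2, 147.25, 180, 180, 180].

## Interface

Orientations are given as [roll, pitch, yaw] about the fixed x, y, z axes, in that order (R = Rz(yaw) Ry(pitch) Rx(roll)).
In Python, from workcell import bot gives the robot as it stands. The module is installed in compiled form; this text tells all that it offers.
- The arm moves only by the shell command python3 -m crank 'ROWS' [OPENING] [FORCE]. ROWS is JSON, a list that holds one entry, the list of rows, each a list of 6 numbers: the shift along the world's x, y, z as a fraction of full scale, then the turn, a rotation vector about the world's x, y, z as a fraction of full scale. In form: [[[x, y, z, wx, wy, wz], ...]]. A call has 1 to 20 rows; each row shifts and turns the commanded pose from where the row before left it; what a row does not reach is not made up. Full scale, the value 1, is 20 mm for a shift and 0.12 rad for a turn. A row lasts 1/12 s, in which the tool goes at most 41.7 mm and 7.16 degrees, less where a joint would pass 70% of its speed; a pose out of reach is approached as far as the arm can. A call with a number of a shift or a turn outside -1 to 1 is refused whole. A call with a gripper value outside its range is refused whole. OPENING is the opening, from 0 (shut) to 1 (fully open), set as the call begins (- or left out, the last holds). The fingers move at their own pace and stop on an object; FORCE is the grip in N (left out, the last holds). Time passes only in rows, so rows that do not move let the fingers close. It gives the time, the measured TCP pose, the force, the opening and the grip force at its end, in the units of the state.
- bot.get_obs(): the state, without advancing time (a new reading comes with each control period).
- bot.camera(name): name is "scene" or "side" or "wrist"; returns the picture (400x640x3 uint8, red, green, blue); there is no depth.
- bot.camera_model(name): a dict with "vertical_fov" (degrees; the focal length in pixels is half the picture's height over the tangent of half this angle, whatever the lens; pixels are square), "cx", "cy" (the principal point, pixels), "R" (3x3) and "t" (3): a world point X has camera coordinates R X + t. Camera axes: x right, y down, z forward; pixel columns grow to the right and rows downward; lengths in m; the calibration is good to about 2 mm. A picture is of the moment at which its call begins: read the wrist's pose just before it. camera_model takes no time and is no camera call; for the wrist camera it gives the pose at the moment of the call.
- bot.job_done(): hands the job in; it is judged then, once.
The state is a dict: "time": time; "q": joint angles; "qd": joint speeds; "joint_efforts": joint torques, N m; "ee_pos": TCP position; "tcp_rot": TCP orientation; "wrist_force": force on the tool from outside, world axes, zero at the start; "torque": the same for the moment, N m; "opening": finger opening in m; "grasp_force": force on a finger pad.
Only numpy, scipy, OpenCV 4.12 (cv2) and the standard library are available. Lean on these libraries where they do the work, as an engineer would, in place of code of your own. Each camera call takes 0.05 s, during which the arm holds its last target. There are 200 camera calls.

## Task

Hang the yellow caddy, with its two brass fittings still in it, by its handle on the hook of the telescopic stand. The stand's height was changed and nobody noted it, so find out how high the hook is; then, keeping the caddy upright all the way, bring the handle over the upturned tip, set it gently down on the hook while you still hold it (do not drop it on or force it), and let go so that it hangs freely and level. Leave everything else on the counter where it is.

Things in the scene. Friction and masses are not known exactly. Their poses are not given: they have to be found in the camera images.
- caddy: Yellow open steel caddy to be hung, 0.2 to 0.3 kg plus two 0.06 kg fittings. Box 80 mm (its x) by 130 mm (its y) by 72 mm high, walls 4 mm, with a fixed steel hoop handle over it, in the plane x = 0. The open window between the box rim and the underside of the handle bar is 53 mm high and 114 mm wide. Origin: centre of the underside; z up.
- caddy_handle (a point): Middle of the yellow caddy's handle bar, on the bar's axis, 130 mm above the caddy's underside; axes as the caddy's. The bar is round, 10 mm thick, straight along y from -62 to +62 mm, with a 10 mm upright at each end. Grip it about 38 mm beside the middle, so that the hook can go under the middle.
- elbow: Brass elbow fitting lying loose in the yellow caddy, about 35 x 35 x 22 mm; origin under the centre of its body.
- tee: Brass tee fitting lying loose in the yellow caddy, about 35 x 48 x 22 mm; origin under the centre of its body.
- stand: Fixed telescopic hook stand. Origin: centre of the underside of its steel foot (150 x 130 x 12 mm), in the axis of the upright; z up; the hook points along the stand's own -x. Outer tube 22 mm thick, ending in a black clamp collar 32 mm thick. A 14 mm rod rises out of it; its clamp holds against pushes below 60 N.
- stand_collar (a point): Centre of the top of the black clamp collar, 148 mm above the counter. The rod above it is clamped at an unknown height, not in these readings: to be seen or felt. On the rod sits a flat red cap, 40 mm across, safe to touch from above; its top is anywhere from 174 to 294 mm above the counter. All hook heights follow from the cap top.
- under_hook (a point): Point on the counter's level straight below the middle of the hook's seat, 80 mm from the upright's axis. The hook is a 10 mm steel bar that leaves the rod just under the cap, along the stand's -x. From x = -60 to -100 mm it is flat (the seat), upper side 13 mm below the cap top; then the tip slopes up to a rounded end at x = -127 mm, 11 mm above the cap top.
- blue_caddy: Blue empty caddy of the same shape and size as the yellow one, a bystander; origin at the centre of its underside.
- tape: Yellow and black tape measure, 80 x 40 x 62 mm, a bystander; origin under its centre.
- screwdriver: Red-handled screwdriver, 190 mm long, lying, a bystander.
- sealant: Jar of thread sealant with a blue cap, 56 mm across and 85 mm high, a bystander; origin under its centre.
- carton: Small cardboard carton, 90 x 120 x 60 mm, a bystander; origin under its centre.
- valve: Brass ball valve with a red lever, about 60 x 75 x 50 mm, a bystander; origin under its centre.
Things that resemble listed ones, but are neither listed nor needed, are in the scene too. What is shaped like the caddy but turquoise is not meant. Of the things shaped like the stand, the steel one is meant.

How it is judged (in metres and radians):
On the way:
1. the handle rests on the hook while the fingers still hold the caddy (contact force between caddy and the fingers above 1 N and contact force between caddy and stand above 0.4 N and height (world z) of caddy above 0.025 m and angle between caddy's own z axis and vertical below 0.3 rad and x of caddy_handle in the frame of stand between -0.115 and -0.03 m and y of caddy_handle in the frame of stand between -0.03 and 0.03 m), for 0.1 s.
At the end, for the whole second after the job is handed in: The yellow caddy hangs at rest on the hook: underside 25 to 170 mm up, handle middle 30 to 115 mm out from the upright's axis and within 30 mm of the hook sideways, tilt under 0.3 rad, slower than 0.05 m/s and 0.5 rad/s, both brass fittings inside it (x of caddy_handle in the frame of stand between -0.115 and -0.03 m and y of caddy_handle in the frame of stand between -0.03 and 0.03 m and height (world z) of caddy between 0.025 and 0.17 m and contact force between caddy and stand above 0.5 N and angle between caddy's own z axis and vertical below 0.3 rad and linear speed of caddy below 0.05 m/s and angular speed of caddy below 0.5 rad/s and x of elbow in the frame of caddy between -0.045 and 0.045 m and y of elbow in the frame of caddy between -0.07 and 0.07 m and z of elbow in the frame of caddy between -0.01 and 0.06 m and x of tee in the frame of caddy between -0.045 and 0.045 m and y of tee in the frame of caddy between -0.07 and 0.07 m and z of tee in the frame of caddy between -0.01 and 0.06 m); the robot touches nothing.
It fails at once if the caddy is forced against the stand with more than 25 N (contact force between caddy and stand above 25 N).
It fails at once if the caddy is tipped by more than 0.45 rad (angle between caddy's own z axis and vertical above 0.45 rad).
It fails at once if another thing on the counter is moved by more than 30 mm (distance of any of blue_caddy, tape, screwdriver, sealant, carton, valve from where it was at the start of the episode above 0.03 m).
It also fails if it takes over 64 s, if anything falls off the work surface, if the arm or the gripper's body presses on something with over 40 N, if the wrist force passes 120 N, or if a joint passes its speed limit or range.

## Working session

There is one attempt and no reset: what is moved stays moved. The work goes in short steps, Python scripts to look and compute and a shell command to move; the robot and the scene stay as the last step left them, time stands still between calls to the robot, and variables do not carry over. Pictures are saved under pics/ and viewed, at most 10 in all, crops included, and the job is handed in when it is done.

```bash
mkdir -p pics; ls
cat > h.py <<'E'
import numpy as np, cv2
from workcell import bot
def model(n):
    m=bot.camera_model(n); f=200/np.tan(np.radians(m['vertical_fov'])/2)
    return f,m['cx'],m['cy'],np.array(m['R']),np.array(m['t'])
def ray(n,u,v,m=None):
    f,cx,cy,R,t=m or model(n); d=R.T@np.array([(u-cx)/f,(v-cy)/f,1]); return -R.T@t,d/np.linalg.norm(d)
def plane(n,u,v,z,m=None):
    o,d=ray(n,u,v,m); return o+d*(z-o[2])/d[2]
def proj(n,X,m=None):
    f,cx,cy,R,t=m or model(n); c=R@np.array(X)+t; return np.array([cx+f*c[0]/c[2],cy+f*c[1]/c[2]])
def tri(rays):
    A=sum(np.eye(3)-np.outer(d,d) for o,d in rays); b=sum((np.eye(3)-np.outer(d,d))@o for o,d in rays)
    X=np.linalg.solve(A,b); return X,[np.linalg.norm((np.eye(3)-np.outer(d,d))@(X-o)) for o,d in rays]
def snap(n,name):
    im=bot.camera(n)[:,:,::-1].copy(); cv2.imwrite(f'pics/{name}.png',im); return im
E
python3 - <<'E'
from h import *
for n in('scene','side'):
    snap(n,n+'0'); f,cx,cy,R,t=model(n); print(n,f,cx,cy,-R.T@t,R[2])
o=bot.get_obs();print(o)
E
```

```text
pics
scene 370.3448522552652 318.6720854331463 196.63629224847136 [ 1.01450466 -0.79884436  0.79794412] [-0.38320982  0.694151   -0.60934771]
side 483.3798343876887 319.9096391186298 197.539850941684 [-0.19974935  0.79187886  1.40720813] [ 0.44572924 -0.48726139 -0.75093394]
{'time': 0.1, 'q': array([-7.60867829e+01,  5.00829435e+00,  1.00380124e+01,  9.51014265e+01,
       -1.10833564e-03,  8.99997605e+01]), 'qd': array([-0.02374829, -0.02824595,  0.16836394, -0.0513798 ,  0.05010164,
       -0.04597532]), 'joint_efforts': array([-1.41759145e-03, -5.21560514e+01,  4.65654230e+01,  1.61026453e-02,
       -8.51222990e-05, -3.34756809e-07]), 'ee_pos': array([ 0.13218634, -0.53363595,  0.22214188]), 'tcp_rot': array([-1.79928292e+02,  1.10803502e-03,  1.39134580e+01]), 'wrist_force': array([ 0.33474109, -0.8465887 , -0.48132184]), 'torque': array([ 0.01356203, -0.06205115,  0.02020776]), 'grasp_force': 0.0, 'opening': 0.08530648440083154}
```

View pics/scene0.png

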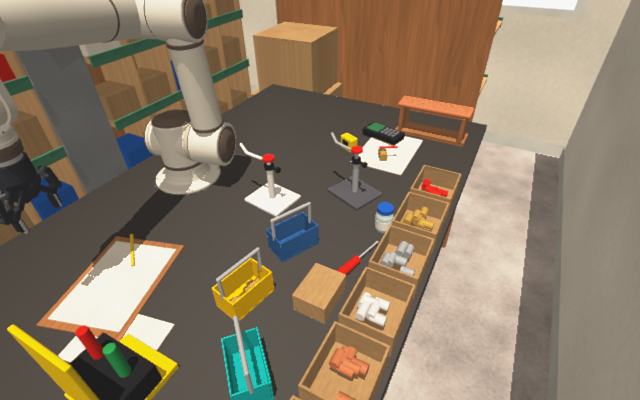

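View pics/side0.png

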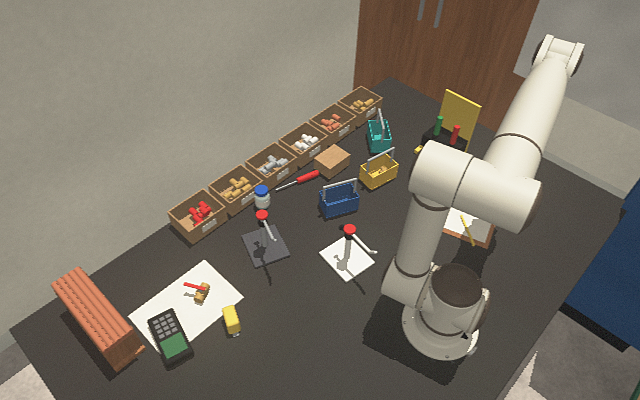

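Scene picture: the yellow caddy is at (243,288). The lookalikes are the turquoise caddy at (247,365), the blue one at (292,232) and a yellow organiser at (100,365). There are two stands, one with a white foot at (272,190) and one with a dark foot at (355,190). In the side view the caddy is at (379,170) and the caps are at (349,230) and (262,215). A close crop should show which stand is steel.

Run:
```python
from h import *
a=cv2.imread('pics/scene0.png');b=cv2.imread('pics/side0.png')
r=lambda im,x,y,w,h:cv2.resize(im[y:y+h,x:x+w],(400,300),interpolation=cv2.INTER_CUBIC)
cv2.imwrite('pics/crop1.png',np.vstack([np.hstack([r(a,230,120,160,100)[:, :],r(b,230,195,160,100)]),np.hstack([r(a,200,190,130,130),r(b,310,130,100,100)])]))
```

```text
(no output)
```

View pics/crop1.png

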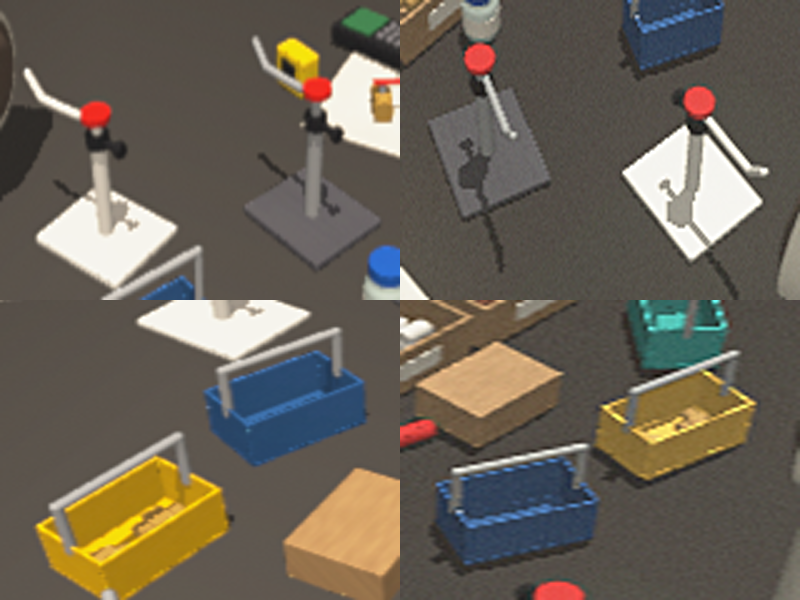

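The steel stand is the dark-foot, grey-tube one at scene (356,149) and side (262,213); the other one is painted white. The yellow caddy holds brass fittings, so the choice is confirmed. Next I triangulate.

Run:
```python
from h import *
ims={'scene':cv2.imread('pics/scene0.png'),'side':cv2.imread('pics/side0.png')}
ms={n:model(n) for n in ims}
def T(p,q):
    X,e=tri([ray('scene',*p,ms['scene']),ray('side',*q,ms['side'])]); return X.round(4),np.round(e,4)
def cen(n,x,y,w,h,lo,hi):
    hsv=cv2.cvtColor(ims[n],cv2.COLOR_BGR2HSV)[y:y+h,x:x+w]; m=cv2.inRange(hsv,lo,hi)
    if lo[0]==0: m|=cv2.inRange(hsv,(170,lo[1],lo[2]),(180,255,255))
    k,l,s,c=cv2.connectedComponentsWithStats(m); i=1+np.argmax(s[1:,4]); print(n,s[i],c[i]+[x,y]); return c[i]+[x,y]
red=((0,150,80),(8,255,255))
c1=cen('scene',340,140,35,20,*red);c2=cen('side',245,200,40,30,*red);print('cap',T(c1,c2))
print('tip',T((332.8,133.3),(275,239)))
w1=cen('scene',260,145,20,20,*red);w2=cen('side',335,215,30,30,*red);print('white cap',T(w1,w2))
print('h',T((218.5,278.8),(394.3,148.3)),T((258.5,249.3),(368,161)))
# blue handle
print('blueh',T((200+222/3.08,190+72/2.31),(310+187/4,130+148/3)),T((200+335/3.08,190+35/2.31),(310+55/4,130+172/3)))
# yellow box mask bottom corners
for n,(x,y,w,h) in {'scene':(205,250,75,75),'side':(350,145,55,50)}.items():
    hsv=cv2.cvtColor(ims[n],cv2.COLOR_BGR2HSV)[y:y+h,x:x+w]; m=cv2.inRange(hsv,(18,120,60),(32,255,255))
    c=max(cv2.findContours(m,0,2)[0],key=cv2.contourArea); hull=cv2.approxPolyDP(cv2.convexHull(c),2.,True)[:,0]+[x,y]
    for p in hull: print(n,p,plane(n,*p,0,ms[n]).round(3)[:2],plane(n,*p,.072,ms[n]).round(3)[:2])
# steel foot corners at z=.012
for p in [(230+247/2.5,120+211/3),(230+313/2.5,120+167/3),(230+380/2.5,120+218/3),(230+316/2.5,120+263/3)]: print('foot sc',plane('scene',*p,.012).round(3))
for p in [(230+28/2.5,195+125/3),(230+112/2.5,195+90/3),(230+150/2.5,195+182/3),(230+67/2.5,195+216/3)]: print('foot si',plane('side',*p,.012).round(3))
```

```text
scene [11  6 11  8 75] [356.18666667 149.30666667]
side [ 11  10  12  10 103] [261.3592233  214.27184466]
cap (array([0.6152, 0.1833, 0.1805]), array([0.0007, 0.0007]))
tip (array([0.5056, 0.2267, 0.1919]), array([0.0032, 0.0032]))
scene [ 2  9 12  9 90] [267.72222222 157.75555556]
side [  8   9  13  11 109] [349.22018349 228.78899083]
white cap (array([0.375 , 0.0214, 0.1711]), array([0.0014, 0.0014]))
h (array([ 0.5312, -0.4199,  0.1301]), array([0.0046, 0.0046])) (array([ 0.5588, -0.2974,  0.1281]), array([0.0026, 0.0026]))
blueh (array([ 0.5281, -0.1937,  0.1283]), array([0.0044, 0.0044])) (array([ 0.5851, -0.0835,  0.1267]), array([0.0011, 0.0011]))
scene [250 257] [ 0.47  -0.237] [ 0.519 -0.288]
scene [271 271] [ 0.555 -0.253] [ 0.597 -0.302]
scene [274 289] [ 0.598 -0.302] [ 0.635 -0.346]
scene [239 320] [ 0.573 -0.421] [ 0.613 -0.455]
scene [231 318] [ 0.552 -0.426] [ 0.594 -0.46 ]
scene [216 305] [ 0.493 -0.413] [ 0.54  -0.448]
scene [211 288] [ 0.445 -0.377] [ 0.496 -0.415]
side [398 164] [ 0.533 -0.483] [ 0.495 -0.417]
side [395 177] [ 0.496 -0.414] [ 0.46  -0.353]
side [372 189] [ 0.52  -0.298] [ 0.483 -0.242]
side [359 178] [ 0.596 -0.308] [ 0.555 -0.251]
side [360 165] [ 0.641 -0.367] [ 0.598 -0.308]
side [386 153] [ 0.609 -0.499] [ 0.568 -0.433]
foot sc [0.535 0.145 0.012]
foot sc [0.581 0.272 0.012]
foot sc [0.708 0.218 0.012]
foot sc [0.661 0.1   0.012]
foot si [0.7   0.219 0.012]
foot si [0.654 0.099 0.012]
foot si [0.517 0.154 0.012]
foot si [0.564 0.265 0.012]
```

The measurements agree. The caddy handle middle is at (0.545,-0.359,0.13) with yaw about -12°. The stand axis is at (0.615,0.183), cap top about 0.184, with the hook pointing at about 159° (stand yaw about -21°). I'll grip 38 mm on the far (+y) side, at (0.553,-0.322).

```bash
python3 -m crank '[[[0.5,0.88,0,0,0,0.7733],[0.5,0.88,0,0,0,0.7733],[0.5,0.88,0,0,0,0.7733],[0.5,0.88,0,0,0,0.7733],[0.5,0.88,0,0,0,0.7733],[0.5,0.88,0,0,0,0.7733],[0.5,0.88,0,0,0,0.7733],[0.5,0.88,0,0,0,0.7733],[0.5,0.88,0,0,0,0.7733],[0.5,0.88,0,0,0,0.7733],[0.5,0.88,0,0,0,0.7733],[0.5,0.88,0,0,0,0.7733]]]' 1
python3 -m crank '[[[1,0,0,0,0,0],[1,0,0,0,0,0],[1,0,0,0,0,0],[1,0,0,0,0,0],[1,0,0,0,0,0],[1,0,0,0,0,0],[1,0,0,0,0,0],[1,0,0,0,0,0],[1,0,0,0,0,0],[1,0,0,0,0,0],[1,0,0,0,0,0],[1,0,0,0,0,0],[1,0,0,0,0,0],[1,0,0,0,0,0],[1,0,0,0,0,0],[0,0,0,0,0,0],[0,0,0,0,0,0]]]'
python3 - <<'E'
from h import *
m=model('wrist');snap('wrist','w1')
print(-m[3].T@m[4])
print(proj('wrist',(.545,-.359,.13),m),proj('wrist',(.5312,-.4199,.13),m),proj('wrist',(.5588,-.2974,.13),m))
E
```

```text
time: 1.1
ee_pos: [0.2525, -0.3217, 0.2225]
tcp_rot: [-180.0, -0.0, 78.0]
wrist_force: [-0.2, 0.1, 0.3]
opening: 0.0853
grasp_force: 0.0
time: 2.52
ee_pos: [0.5525, -0.3224, 0.2215]
tcp_rot: [-179.9, -0.0, 77.8]
wrist_force: [-0.5, -0.0, 0.0]
opening: 0.0854
grasp_force: 0.0
[ 0.5672781  -0.25866293  0.37201411]
[317.84969988 250.73917333] [317.10472239 323.67154804] [318.48222297 167.28056227]
```

View pics/w1.png

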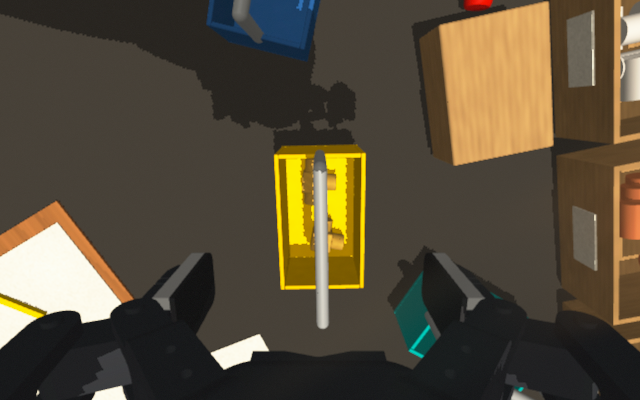

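The bar runs vertically from (320,160) to (322,326), which matches the prediction, and both fittings are inside. I'll descend and grip.

```bash
python3 -m crank '[[[0,0,-0.8,0,0,0],[0,0,-0.8,0,0,0],[0,0,-0.8,0,0,0],[0,0,-0.8,0,0,0],[0,0,-0.8,0,0,0],[0,0,-0.55,0,0,0],[0,0,0,0,0,0],[0,0,0,0,0,0]]]' 1
python3 -m crank '[[[0,0,0,0,0,0],[0,0,0,0,0,0],[0,0,0,0,0,0],[0,0,0,0,0,0],[0,0,0,0,0,0],[0,0,0,0,0,0],[0,0,0,0,0,0],[0,0,0,0,0,0],[0,0,0,0,0,0],[0,0,0,0,0,0],[0,0,0,0,0,0],[0,0,0,0,0,0]]]' 0 100
python3 -m crank '[[[0,0,0.3,0,0,0],[0,0,0.4,0,0,0],[0,0,0.5,0,0,0],[0,0,0.5,0,0,0],[0,0,0.5,0,0,0],[0,0,0.5,0,0,0],[0,0,0.5,0,0,0],[0,0,0.4,0,0,0],[0,0,0.2,0,0,0],[0,0,0,0,0,0],[0,0,0,0,0,0],[0,0,0,0,0,0]]]'
python3 - <<'E'
from h import *
snap('scene','s2');snap('wrist','w2')
E
```

```text
time: 3.23
ee_pos: [0.5515, -0.3227, 0.132]
tcp_rot: [-180.0, -0.0, 77.7]
wrist_force: [0.4, 0.5, 0.6]
opening: 0.0852
grasp_force: 0.0
time: 4.23
ee_pos: [0.5523, -0.3226, 0.1318]
tcp_rot: [180.0, -0.0, 77.7]
wrist_force: [0.4, 0.3, -0.1]
opening: 0.0
grasp_force: 0.0
time: 5.23
ee_pos: [0.5521, -0.3226, 0.2071]
tcp_rot: [-179.9, -0.0, 77.7]
wrist_force: [-0.2, 0.1, -0.2]
opening: -0.0
grasp_force: 0.0
```

View pics/w2.png

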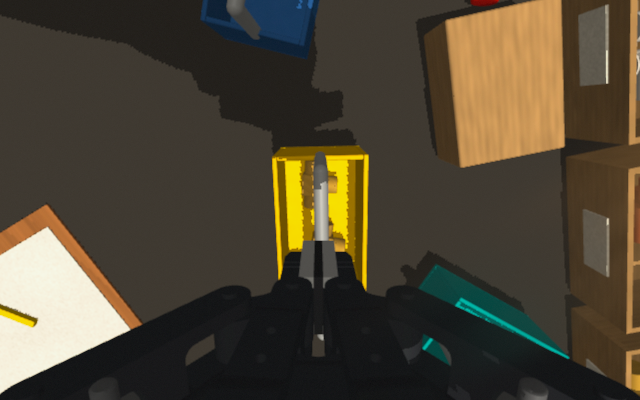

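The fingers shut on nothing: opening is 0 and the caddy is still on the counter. I'll look from outside before retrying.

Run:
```python
from h import *
a=cv2.imread('pics/scene0.png')*0+cv2.imread('pics/s2.png');b=snap('side','d2')
for n in('scene','side'):
  print(n,proj(n,(.5521,-.3226,.2071)),proj(n,(.545,-.359,.13)),proj(n,(.5521,-.3226,.188)))
r=lambda im,x,y:cv2.resize(im[y:y+120,x:x+100],(400,480),interpolation=cv2.INTER_CUBIC)
cv2.imwrite('pics/crop2.png',np.hstack([r(a,200,200),r(b,330,90)]))
```

```text
scene [244.8518517  231.57333126] [237.67128107 263.3813874 ] [245.96147671 237.48706075]
side [375.09629506 143.07988506] [380.46408579 154.38970137] [374.56019489 146.91312094]
```

View pics/crop2.png

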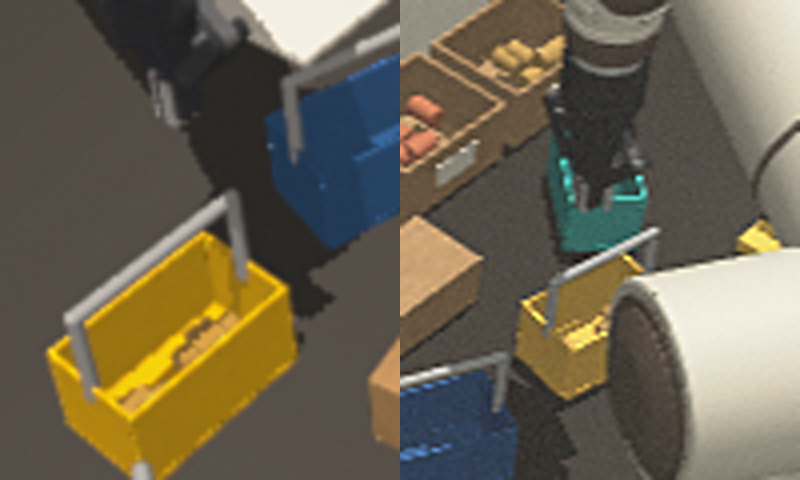

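Run:
```python
from h import *
# fingertip ends picked from the crops
print(tri([ray('scene',200+180/4,200+124/4),ray('side',330+196/4,90+207/4)]))
# handle far end & near end again from wrist view at z=.13 (w1 end pixels were for wrist pose then) and both crops
for p,q in [((230,197),(656,232)),((75,320),(553,275))]:
  for P,Q in [(p,((553-400)/4+330,90+275/4)) if p[0]==230 else (p,((656-400)/4+330,90+232/4))]:
    print(tri([ray('scene',200+P[0]/4,200+P[1]/4),ray('side',*Q)]))
o=bot.get_obs();print(o['ee_pos'],o['q'])
```

```text
(array([ 0.54868369, -0.32865401,  0.21188109]), [np.float64(0.007313471613478099), np.float64(0.007313471613478086)])
(array([ 0.56152045, -0.30258649,  0.13444258]), [np.float64(0.0016578788427461216), np.float64(0.0016578788427460747)])
(array([ 0.53352584, -0.42162857,  0.12904588]), [np.float64(0.004310568822202475), np.float64(0.00431056882220236)])
[ 0.55205192 -0.32253628  0.20716371] [-3.02959230e+01  1.75460818e+01  2.29065044e+01  9.54179717e+01
  6.95661773e-04  7.19888348e+01]
```

The shut fingertips show at z≈0.21, where the stated offset puts them at 0.188, so they closed just above the bar. I'll retry about 22 mm lower, which still clears the rim.

```bash
python3 -m crank '[[[0,0,0,0,0,0],[0,0,0,0,0,0],[0,0,0,0,0,0],[0,0,0,0,0,0],[0,0,0,0,0,0],[0,0,0,0,0,0],[0,0,0,0,0,0],[0,0,-0.7,0,0,0],[0,0,-0.8,0,0,0],[0,0,-0.8,0,0,0],[0,0,-0.8,0,0,0],[0,0,-0.8,0,0,0],[0,0,-0.6,0,0,0],[0,0,-0.35,0,0,0],[0,0,0,0,0,0],[0,0,0,0,0,0]]]' 1 
python3 -m crank '[[[0,0,0,0,0,0],[0,0,0,0,0,0],[0,0,0,0,0,0],[0,0,0,0,0,0],[0,0,0,0,0,0],[0,0,0,0,0,0],[0,0,0,0,0,0],[0,0,0,0,0,0],[0,0,0,0,0,0],[0,0,0,0,0,0]]]' 0 60
```

```text
time: 6.72
ee_pos: [0.5522, -0.3227, 0.1111]
tcp_rot: [180.0, 0.0, 77.7]
wrist_force: [0.3, -0.1, 0.5]
opening: 0.0853
grasp_force: 0.0
time: 7.55
ee_pos: [0.5524, -0.3227, 0.111]
tcp_rot: [180.0, 0.0, 77.7]
wrist_force: [1.5, -0.6, 2.6]
opening: 0.0075
grasp_force: 58.5
```

Opening is 7.5 mm with an upward push, so the tips hold only the upper part of the bar. I'll reopen, go 12 mm lower and close again.

```bash
python3 -m crank '[[[0,0,0,0,0,0],[0,0,0,0,0,0],[0,0,0,0,0,0],[0,0,0,0,0,0],[0,0,0,0,0,0],[0,0,-0.3,0,0,0],[0,0,-0.3,0,0,0],[0,0,0,0,0,0],[0,0,0,0,0,0]]]' 0.6
python3 -m crank '[[[0,0,0,0,0,0],[0,0,0,0,0,0],[0,0,0,0,0,0],[0,0,0,0,0,0],[0,0,0,0,0,0],[0,0,0,0,0,0],[0,0,0,0,0,0],[0,0,0,0,0,0],[0,0,0,0,0,0],[0,0,0,0,0,0]]]' 0 60
```

```text
time: 8.3
ee_pos: [0.5518, -0.3224, 0.0978]
tcp_rot: [-179.9, -0.0, 77.7]
wrist_force: [0.2, 0.1, 0.2]
opening: 0.0511
grasp_force: 0.0
time: 9.13
ee_pos: [0.5525, -0.3228, 0.0991]
tcp_rot: [180.0, 0.0, 77.7]
wrist_force: [2.1, -1.1, 2.3]
opening: 0.0077
grasp_force: 58.4
```

The reading is the same, so 7.6 mm is the full bar and the grip is on the pads. I'll raise the force and lift a little.

```bash
python3 -m crank '[[[0,0,0,0,0,0],[0,0,0,0,0,0],[0,0,0.1,0,0,0],[0,0,0.2,0,0,0],[0,0,0.2,0,0,0],[0,0,0.3,0,0,0],[0,0,0.3,0,0,0],[0,0,0.2,0,0,0],[0,0,0.2,0,0,0],[0,0,0,0,0,0],[0,0,0,0,0,0],[0,0,0,0,0,0]]]' 0 110
python3 - <<'E'
from h import *
a=snap('scene','s3');w=snap('wrist','w3')
cv2.imwrite('pics/crop3.png',np.hstack([cv2.resize(a[200:340,180:300],(400,467)),cv2.resize(w,(400,250))[0:250].repeat(1,0) if 0 else cv2.copyMakeBorder(cv2.resize(w,(400,250)),0,217,0,0,0)]))
E
```

```text
time: 10.13
ee_pos: [0.5521, -0.3226, 0.1285]
tcp_rot: [-180.0, -0.0, 77.7]
wrist_force: [-0.1, -0.3, -3.5]
opening: 0.0067
grasp_force: 107.8
```

View pics/crop3.png

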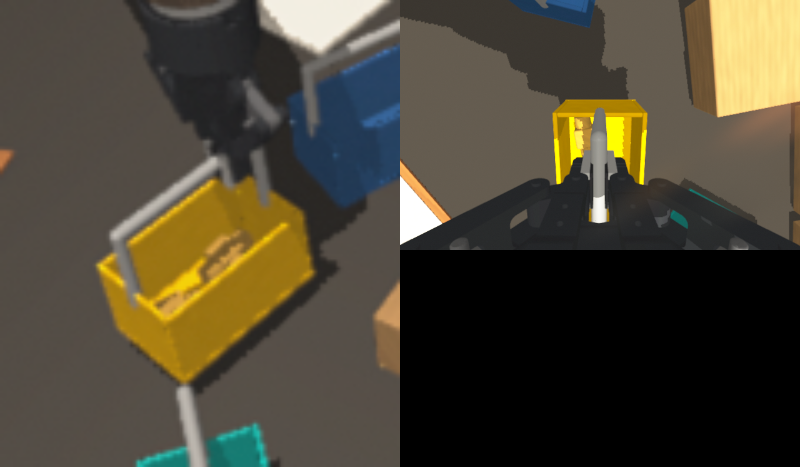

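The caddy is lifted level with its full weight on the wrist (3.5 N), so underside = TCP z − 0.099. Next I raise it, then carry it to beyond the hook tip.

```bash
python3 -m crank '[[[0,0,0.3,0,0,0],[0,0,0.6,0,0,0],[0,0,0.8,0,0,0],[0,0,0.8,0,0,0],[0,0,0.8,0,0,0],[0,0,0.8,0,0,0],[0,0,0.8,0,0,0],[0,0,0.8,0,0,0],[0,0,0.8,0,0,0],[0,0,0.8,0,0,0],[0,0,0.8,0,0,0],[0,0,0.8,0,0,0],[0,0,0.4,0,0,0],[0,0,0.2,0,0,0],[0,0,0,0,0,0]]]'
python3 -m crank '[[[-0.03,0.2,0,0,0,0],[-0.06,0.4,0,0,0,0],[-0.1,0.6,0,0,0,0],[-0.115,0.7,0,0,0,0],[-0.115,0.7,0,0,0,0],[-0.115,0.7,0,0,0,0],[-0.115,0.7,0,0,0,0],[-0.115,0.7,0,0,0,0],[-0.115,0.7,0,0,0,0],[-0.115,0.7,0,0,0,0],[-0.115,0.7,0,0,0,0],[-0.115,0.7,0,0,0,0],[-0.115,0.7,0,0,0,0],[-0.115,0.7,0,0,0,0],[-0.115,0.7,0,0,0,0],[-0.115,0.7,0,0,0,0],[-0.115,0.7,0,0,0,0],[-0.115,0.7,0,0,0,0],[-0.115,0.7,0,0,0,0],[-0.115,0.7,0,0,0,0]]]'
python3 -m crank '[[[-0.115,0.7,0,0,0,-0.0655],[-0.115,0.7,0,0,0,-0.0655],[-0.115,0.7,0,0,0,-0.0655],[-0.115,0.7,0,0,0,-0.0655],[-0.115,0.7,0,0,0,-0.0655],[-0.115,0.7,0,0,0,-0.0655],[-0.115,0.7,0,0,0,-0.0655],[-0.115,0.7,0,0,0,-0.0655],[-0.115,0.7,0,0,0,-0.0655],[-0.115,0.7,0,0,0,-0.0655],[-0.115,0.7,0,0,0,-0.0655],[-0.115,0.7,0,0,0,-0.0655],[-0.115,0.7,0,0,0,-0.0655],[-0.115,0.7,0,0,0,-0.0655],[-0.115,0.7,0,0,0,-0.0655],[-0.115,0.7,0,0,0,-0.0655],[-0.115,0.7,0,0,0,-0.0655],[-0.115,0.7,0,0,0,-0.0655],[-0.115,0.7,0,0,0,-0.0655],[-0.115,0.7,0,0,0,-0.0655]]]'
python3 -m crank '[[[-0.115,0.7,0,0,0,0],[-0.115,0.7,0,0,0,0],[-0.115,0.7,0,0,0,0],[-0.1,0.6,0,0,0,0],[-0.06,0.4,0,0,0,0],[-0.03,0.2,0,0,0,0],[-0.01,0.1,0,0,0,0],[0,0,0,0,0,0],[0,0,0,0,0,0],[0,0,0,0,0,0]]]'
```

```text
time: 11.48
ee_pos: [0.5524, -0.3227, 0.3205]
tcp_rot: [179.9, 0.0, 77.7]
wrist_force: [-0.6, -0.9, -3.3]
opening: 0.007
grasp_force: 107.8
time: 13.15
ee_pos: [0.5091, -0.0593, 0.3188]
tcp_rot: [180.0, -0.0, 77.7]
wrist_force: [-0.6, 0.6, -2.9]
opening: 0.0066
grasp_force: 107.8
time: 14.82
ee_pos: [0.4627, 0.2206, 0.3188]
tcp_rot: [180.0, -0.0, 68.7]
wrist_force: [-0.9, -0.5, -3.5]
opening: 0.0065
grasp_force: 108.0
time: 15.65
ee_pos: [0.4525, 0.2868, 0.3189]
tcp_rot: [180.0, 0.0, 68.7]
wrist_force: [-0.4, -0.2, -3.7]
opening: 0.0068
grasp_force: 108.1
```

```bash
python3 -m crank '[[[0,0,-0.3,0,0,0],[0,0,-0.6,0,0,0],[0,0,-0.7,0,0,0],[0,0,-0.7,0,0,0],[0,0,-0.7,0,0,0],[0,0,-0.7,0,0,0],[0,0,-0.7,0,0,0],[0,0,-0.7,0,0,0],[0,0,-0.7,0,0,0],[0,0,-0.6,0,0,0],[0,0,-0.3,0,0,0],[0,0,-0.2,0,0,0],[0,0,-0.1,0,0,0],[0,0,0,0,0,0],[0,0,0,0,0,0],[0,0,0,0,0,0]]]'
python3 - <<'E'
from h import *
a=snap('scene','s4');b=snap('side','d4')
cv2.imwrite('pics/crop4.png',np.hstack([cv2.resize(a[100:230,260:390],(400,400),interpolation=cv2.INTER_CUBIC),cv2.resize(b[190:290,230:330],(400,400),interpolation=cv2.INTER_CUBIC)]))
m=bot.get_obs()['ee_pos'];print(m)
E
```

```text
time: 16.98
ee_pos: [0.4527, 0.2875, 0.1794]
tcp_rot: [180.0, -0.0, 68.7]
wrist_force: [-0.2, -0.2, -2.7]
opening: 0.0071
grasp_force: 108.0
[0.4526359  0.28747402 0.1793067 ]
```

View pics/crop4.png

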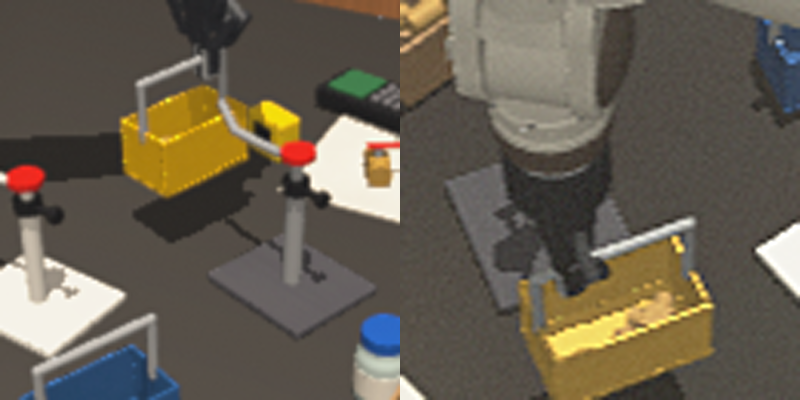

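Held level, both fittings inside. Bar ends: scene (305.5,128) and (332,116), side (302.5,246) and (263,259); the hook tip is in front at scene (333,133). I'll check the alignment numerically.

Run:
```python
from h import *
T=lambda p,q:tri([ray('scene',*p),ray('side',*q)])
A=T((305.5,128.3),(302.5,245.5));B=T((332,116),(263,258.5));print(A,B)
M=(A[0]+B[0])/2; 
for yaw in(-21.3,):
  a=np.radians(yaw);e=np.array([np.cos(a),np.sin(a)]);n=np.array([-e[1],e[0]])
  for nm,P in(('visual',M),('ee',np.array([.4387,.2521,.21]))): d=P[:2]-[.6152,.1833];print(nm,P,d@e,d@n)
d=(B[0]-A[0]);print(np.degrees(np.arctan2(d[1],d[0])),d)
# red cap top rim in images: topmost/leftmost extents
ims={'scene':cv2.imread('pics/s4.png'),'side':cv2.imread('pics/side0.png')}
for z in(.177,.180,.184,.188):
  for n in ims: print(z,n,plane(n,*( (356.2,148.3) if n=='scene' else (261.5,213.4)),z).round(4)[:2])
hsv=cv2.cvtColor(ims['scene'],cv2.COLOR_BGR2HSV)[140:165,340:375];k=cv2.inRange(hsv,(0,140,60),(8,255,255))|cv2.inRange(hsv,(172,140,60),(180,255,255));print('\n'.join(''.join('#' if v else '.' for v in r) for r in k))
print(proj('scene',(.6152,.1833,.184)),proj('side',(.6152,.1833,.184)))
```

```text
(array([0.41839633, 0.19209738, 0.20741559]), [np.float64(0.0025010493220209372), np.float64(0.00250104932202098)]) (array([0.46387581, 0.30900285, 0.21341912]), [np.float64(0.0007801958433972814), np.float64(0.0007801958433971322)])
visual [0.44113607 0.25055011 0.21041736] -0.18660252174489983 -0.0005725960018239717
ee [0.4387 0.2521 0.21  ] -0.1894351863253903 -1.3485720594914688e-05
68.74258048134094 [0.04547948 0.11690547 0.00600353]
0.177 scene [0.6108 0.1957]
0.177 side [0.6193 0.1785]
0.18 scene [0.6128 0.1909]
0.18 side [0.6173 0.18  ]
0.184 scene [0.6154 0.1845]
0.184 side [0.6146 0.182 ]
0.188 scene [0.618  0.1781]
0.188 side [0.612 0.184]
...................................
...................................
...................................
...................................
...................................
...................................
.............#########.............
............##########.............
...........###########.............
...........############............
...........############............
............##########.............
............#########..............
..............#####................
...................................
...................................
...................................
...................................
...................................
...................................
...................................
...................................
...................................
...................................
...................................
[356.00137469 148.44782969] [261.08449232 213.52121192]
```

Visual and arm-derived poses agree within 3 mm: bar underside about 0.205, tip top about 0.195, rim 0.152 and hook underside 0.161. I'll slide in along the hook by about 60 mm, then 49 mm, watching the force.

```bash
python3 -m crank '[[[0.14,-0.055,0,0,0,0],[0.28,-0.109,0,0,0,0],[0.28,-0.109,0,0,0,0],[0.28,-0.109,0,0,0,0],[0.28,-0.109,0,0,0,0],[0.28,-0.109,0,0,0,0],[0.28,-0.109,0,0,0,0],[0.28,-0.109,0,0,0,0],[0.28,-0.109,0,0,0,0],[0.28,-0.109,0,0,0,0],[0.14,-0.055,0,0,0,0],[0,0,0,0,0,0],[0,0,0,0,0,0]]]'
python3 -m crank '[[[0.14,-0.055,0,0,0,0],[0.28,-0.109,0,0,0,0],[0.28,-0.109,0,0,0,0],[0.28,-0.109,0,0,0,0],[0.28,-0.109,0,0,0,0],[0.28,-0.109,0,0,0,0],[0.28,-0.109,0,0,0,0],[0.28,-0.109,0,0,0,0],[0.18,-0.07,0,0,0,0],[0,0,0,0,0,0],[0,0,0,0,0,0],[0,0,0,0,0,0]]]'
python3 - <<'E'
from h import *
a=snap('scene','s5');b=snap('side','d5')
cv2.imwrite('pics/crop5.png',np.hstack([cv2.resize(a[90:220,280:410],(400,400),interpolation=cv2.INTER_CUBIC),cv2.resize(b[180:280,210:310],(400,400),interpolation=cv2.INTER_CUBIC)]))
E
```

```text
time: 18.17
ee_pos: [0.5085, 0.2654, 0.1787]
tcp_rot: [-180.0, 0.0, 68.7]
wrist_force: [0.2, 0.1, -3.1]
opening: 0.0069
grasp_force: 108.0
time: 19.17
ee_pos: [0.5539, 0.2478, 0.1787]
tcp_rot: [-180.0, 0.0, 68.7]
wrist_force: [-0.5, -0.2, -3.1]
opening: 0.0069
grasp_force: 108.0
```

View pics/crop5.png

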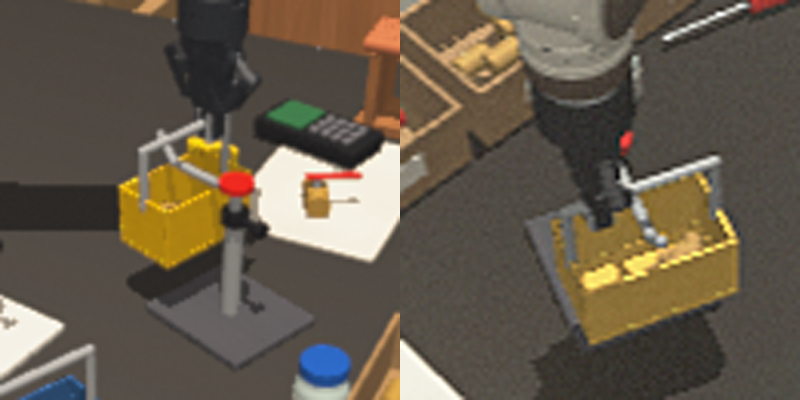

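The hook passes through the window under the bar (scene crop tip at (165,135), side crop from (620,175) to (655,240)), with no contact force. I'll lower 28 mm, then creep.

```bash
python3 -m crank '[[[0,0,-0.1,0,0,0],[0,0,-0.2,0,0,0],[0,0,-0.2,0,0,0],[0,0,-0.2,0,0,0],[0,0,-0.2,0,0,0],[0,0,-0.2,0,0,0],[0,0,-0.2,0,0,0],[0,0,-0.1,0,0,0],[0,0,0,0,0,0],[0,0,0,0,0,0]]]'
python3 -m crank '[[[0,0,-0.05,0,0,0],[0,0,-0.05,0,0,0],[0,0,-0.05,0,0,0],[0,0,-0.05,0,0,0],[0,0,0,0,0,0],[0,0,0,0,0,0]]]'
```

```text
time: 20.1
ee_pos: [0.554, 0.2477, 0.1507]
tcp_rot: [-180.0, 0.0, 68.7]
wrist_force: [-0.5, -0.2, -2.9]
opening: 0.0068
grasp_force: 108.0
time: 20.6
ee_pos: [0.554, 0.2478, 0.1467]
tcp_rot: [-180.0, 0.0, 68.7]
wrist_force: [-0.1, 0.9, -2.2]
opening: 0.0069
grasp_force: 108.0
```

```bash
python3 -m crank '[[[0,0,-0.04,0,0,0],[0,0,-0.04,0,0,0],[0,0,0,0,0,0],[0,0,0,0,0,0]]]'
python3 -m crank '[[[0,0,-0.04,0,0,0],[0,0,0,0,0,0],[0,0,0,0,0,0]]]'
```

```text
time: 20.93
ee_pos: [0.554, 0.2477, 0.1451]
tcp_rot: [-180.0, 0.0, 68.7]
wrist_force: [0.8, 0.3, -3.1]
opening: 0.0066
grasp_force: 108.0
time: 21.18
ee_pos: [0.5541, 0.2478, 0.1445]
tcp_rot: [180.0, -0.0, 68.7]
wrist_force: [-0.2, -0.9, -1.8]
opening: 0.0068
grasp_force: 108.0
```

```bash
python3 -m crank '[[[0,0,-0.04,0,0,0],[0,0,0,0,0,0],[0,0,0,0,0,0]]]'
python3 -m crank '[[[0,0,-0.04,0,0,0],[0,0,0,0,0,0],[0,0,0,0,0,0]]]'
python3 -m crank '[[[0,0,0,0,0,0]]]'
```

```text
time: 21.43
ee_pos: [0.5541, 0.2478, 0.1439]
tcp_rot: [180.0, -0.0, 68.7]
wrist_force: [0.1, 0.9, 0.4]
opening: 0.0063
grasp_force: 108.1
time: 21.68
ee_pos: [0.5542, 0.2479, 0.1433]
tcp_rot: [180.0, -0.0, 68.7]
wrist_force: [-0.0, 0.5, 4.3]
opening: 0.0072
grasp_force: 108.6
time: 21.77
ee_pos: [0.5542, 0.2479, 0.1433]
tcp_rot: [180.0, -0.0, 68.7]
wrist_force: [-0.8, 0.8, 5.6]
opening: 0.0068
grasp_force: 108.6
```

Contact is felt, about 8 N on the hook, putting the seat at 0.170 as predicted. I'll ease off slightly, hold, then open.

```bash
python3 -m crank '[[[0,0,0.025,0,0,0],[0,0,0,0,0,0],[0,0,0,0,0,0],[0,0,0,0,0,0]]]' 0 50
python3 -m crank '[[[0,0,0,0,0,0],[0,0,0,0,0,0],[0,0,0,0,0,0],[0,0,0,0,0,0]]]' 0 25
```

```text
time: 22.1
ee_pos: [0.5541, 0.2478, 0.1434]
tcp_rot: [180.0, -0.0, 68.7]
wrist_force: [0.9, 1.3, 3.2]
opening: 0.0069
grasp_force: 108.6
time: 22.43
ee_pos: [0.5541, 0.2478, 0.1433]
tcp_rot: [180.0, -0.0, 68.7]
wrist_force: [0.3, 1.6, 3.6]
opening: 0.0067
grasp_force: 108.6
```

```bash
python3 -m crank '[[[0,0,0,0,0,0],[0,0,0,0,0,0],[0,0,0,0,0,0],[0,0,0,0,0,0],[0,0,0,0,0,0],[0,0,0,0,0,0],[0,0,0,0,0,0]]]' 0.5
python3 -m crank '[[[0,0,0.2,0,0,0],[0,0,0.4,0,0,0],[0,0,0.5,0,0,0],[0,0,0.6,0,0,0],[0,0,0.6,0,0,0],[0,0,0.6,0,0,0],[0,0,0.6,0,0,0],[0,0,0.6,0,0,0],[0,0,0.6,0,0,0],[0,0,0.6,0,0,0],[0,0,0.6,0,0,0],[0,0,0.4,0,0,0],[0,0,0.2,0,0,0],[0,0,0,0,0,0],[0,0,0,0,0,0],[0,0,0,0,0,0],[0,0,0,0,0,0],[0,0,0,0,0,0]]]'
python3 - <<'E'
from h import *
a=snap('scene','s6');b=snap('side','d6')
cv2.imwrite('pics/crop6.png',np.hstack([cv2.resize(a[90:220,280:410],(400,400),interpolation=cv2.INTER_CUBIC),cv2.resize(b[180:280,210:310],(400,400),interpolation=cv2.INTER_CUBIC)]))
E
```

```text
time: 23.02
ee_pos: [0.554, 0.2477, 0.1432]
tcp_rot: [-180.0, 0.0, 68.7]
wrist_force: [-0.2, -0.2, 1.5]
opening: 0.0427
grasp_force: 0.0
time: 24.52
ee_pos: [0.5539, 0.2477, 0.2727]
tcp_rot: [-180.0, 0.0, 68.7]
wrist_force: [-0.4, 0.9, -0.6]
opening: 0.0428
grasp_force: 0.0
```

View pics/crop6.png

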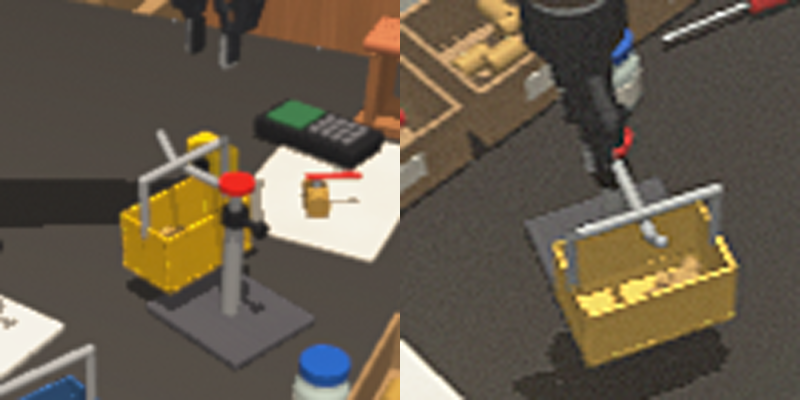

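The caddy hangs level on the hook with the gripper clear above it. I'll let it settle and compare frames for motion.

```bash
R='x'; python3 -m crank '[[[0,0,0,0,0,0],[0,0,0,0,0,0],[0,0,0,0,0,0],[0,0,0,0,0,0],[0,0,0,0,0,0],[0,0,0,0,0,0],[0,0,0,0,0,0],[0,0,0,0,0,0],[0,0,0,0,0,0],[0,0,0,0,0,0],[0,0,0,0,0,0],[0,0,0,0,0,0],[0,0,0,0,0,0],[0,0,0,0,0,0],[0,0,0,0,0,0],[0,0,0,0,0,0],[0,0,0,0,0,0],[0,0,0,0,0,0],[0,0,0,0,0,0],[0,0,0,0,0,0]]]' >/dev/null
python3 - <<'E'
from h import *
for i in range(8):
    a=bot.camera('scene')[:,:,::-1]; hsv=cv2.cvtColor(np.ascontiguousarray(a[150:190,315:365]),cv2.COLOR_BGR2HSV)
    m=cv2.moments(cv2.inRange(hsv,(18,120,60),(32,255,255)),True); print(round(m['m10']/m['m00'],2),round(m['m01']/m['m00'],2))
E
```

```text
23.41 16.33
23.39 16.34
23.43 16.3
23.41 16.33
23.41 16.34
23.42 16.33
23.44 16.32
23.43 16.35
```

It is at rest, so I'm handing in the job.

```bash
python3 -c "
from workcell import bot
print(bot.job_done())"
```

```text
the job is handed in; nothing more can be done
None
```

The yellow caddy hangs level and at rest on the steel stand's hook (cap top about 184 mm, seat about 170 mm), with both fittings seen inside after release and the gripper clear; the first grip closed just above the bar and was redone lower, and the job is handed in with no verdict returned.

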